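Set the shutter timer beside the stereo microscope to 45 s and start the exposure

ROBOT

A 7-joint arm with a two-finger parallel gripper is mounted at the origin on the work surface. World frame = base frame: x ahead of the robot, y to its left, z up, the work surface at z = 0. Lengths are in m, angles in rad, forces in N, time in s.
With the tool pointing down it reaches from about 0.4 to 0.85 m from the base axis. Payload 6.9 kg.
Tool frame: the origin (TCP) lies on the centre line of the jaws, within the pads' length; the fingertips stand 19 mm ahead of it and the grasp point (between the pads) is the TCP; z points along the fingers, y is the line along which they close (so a half turn about z gives the same grasp; the last joint's range is limited). The gripper opens to 85 mm and grips with 20 to 120 N. Pads are 22 mm wide; open, the fingers measure 114 mm over their backs; the gripper's body (76 mm by 85 mm) begins 54 mm behind the grasp point. The pads swing forward as they close: fully open they stand 13 mm farther back than shut.
Start: joints at [1.433, 0.507, -0.238, 1.5, 0.126, 1.149, -0.155], TCP at [0.151, -0.607, 0.229] pointing down, gripper open.
Joint ranges: [-3.08, 3.08], [-0.24, 2.05], [-1.43, 1.35], [0, 2.5], [-1.52, 4.66], [0.17, 1.96], [-2.89, 2.89]. Speed limits (rad/s): [2.39, 2.39, 3.14, 3.14, 3.14, 3.14, 3.14].

INTERFACE

Orientations are given as a unit quaternion [w, x, y, z].
In Python, from cell import ctrl gives the robot as it stands.
- The arm moves only by the tool arm_command, never from a script. Its argument "commands" is a list of rows, each a list of 2 entries, a list of its own where there are three numbers: the shift along the tool's x, y, z in m, then the turn, a rotation vector about the tool's x, y, z in degrees. In form: [[[dx, dy, dz], [wx, wy, wz]], ...]. A call has 1 to 8 rows; each row shifts and turns the commanded pose from where the row before left it, along the tool's axes as they then stand; what a row does not reach is not made up. A row lasts 1/10 s, in which the tool goes at most 50 mm and 8.59 degrees, less where a joint would pass 70% of its speed; a pose out of reach is approached as far as the arm can. A call is refused whole if a number of a shift passes 0.05 or a number of a turn 8.59, either way. A call with a gripper value outside its range is refused whole. "grip" is the finger opening in m, from 0 to 0.0854, set as the call begins (left out, the last holds). The fingers move at their own pace and stop on an object; "newtons" is the grip in N (left out, the last holds). Time passes only in rows, so rows that do not move let the fingers close. It gives the time, the measured TCP pose, the force, the opening and the grip force at its end, in the units of the state.
- ctrl.get_state(): the state, without advancing time (a new reading comes with each control period).
- ctrl.capture(name): name is "scene" or "top" or "wrist"; returns the picture (420x560x3 uint8, red, green, blue); there is no depth.
- ctrl.camera_params(name): a dict with "K" (3x3 intrinsics, pixels), "xyz" and "rotation" of the camera in the world. Camera axes: x right, y down, z forward; pixel columns grow to the right and rows downward; lengths in m; the calibration is good to about 2 mm. A picture is of the moment at which its call begins: read the wrist's pose just before it. camera_params takes no time and is no camera call; for the wrist camera it gives the pose at the moment of the call.
- ctrl.job_done(): hands the job in; it is judged then, once.
The state is a dict: "t": time; "joint_pos": joint angles; "joint_vel": joint speeds; "tau": joint torques, N m; "ee_pos": TCP position; "eef_rot": TCP orientation; "wrist_force": force on the tool from outside, world axes, zero at the start; "ft_torque": the same for the moment, N m; "finger_gap": opening from 0.0 (shut) to 1.0 (fully open); "gripper_force": force on a finger pad.
Only numpy, scipy, OpenCV 4.12 (cv2) and the standard library are available. Lean on these libraries where they do the work, as an engineer would, in place of code of your own. Each camera call takes 0.05 s, during which the arm holds its last target. There are 200 camera calls.

TASK

Set the shutter timer to 45 seconds by rolling its two thumbwheels with a fingertip, the tens wheel to 4 and the units wheel to 5, each clicked fully into its notch, and only when the time is right press the green start button all the way down and let it go. Bear on the wheels and the button gently, and do not disturb the petri dish, the oil bottle or the slide box standing around it.

Things in the scene. Friction and masses are not known exactly. Their poses are not given: they have to be found in the camera images.
- timer: shutter timer: light grey case 150 mm deep (x), 210 wide (y), fixed on the bench. Origin on the bench under the panel centre; x from operator's (robot's) side to its back, y left, z up. Flat dark top panel tilted 10 deg (0.1745 rad) about y, facing up and to the operator, centre 73.5 mm above the bench. Tens wheel left, units wheel middle, green button right. Bear on it with at most 40 N
- tens_top (a point): crest of the tens (left) wheel's dark fluted rim (24 rounded ribs), radius 22 mm, 16 mm wide, standing 6 mm proud of the panel in its slot: the rim's highest point, mid-width. Frame = the panel's: z square out of the panel, x up the slope away from the operator, y left along the axle; does not turn with the wheel. 13.8 mm of stroke over the crest is one digit
- units_top (a point): crest of the units (right) wheel's rim, same make and frame as tens_top, 52 mm to its right (panel -y). To drive either wheel a fingertip must press on the rim with about 5 to 16 N; lighter it slips, and friction is not known, so feel for the rim and check the digit after each stroke. The panel is flat around the rim's slot, which is 34 mm long
- tens_wheel (a joint): tens wheel, rad: digit n set at n x 0.6283 (0 to 5.655). Rolling the rim's top away from the operator (panel +x) counts up, towards counts down. A spring click holds each digit: about 2 N along the rim starts it, past halfway between two digits it snaps on to the next, let go before that it falls back. Stops just beyond 0 and 9: it does not go round
- units_wheel (a joint): units wheel, rad: same sense, values, clicks and stops as the tens wheel (digit n at n x 0.6283, top of the rim away from the operator counts up)
- tens_window (a point): middle of the small panel window, 9 x 9 mm, that shows the tens digit set: white on black, 7 mm tall, upright for the operator; 15 mm left (panel +y) of the rim's middle, level with the panel
- units_window (a point): middle of the same window for the units digit, 15 mm left of the units rim's middle
- start_top (a point): centre of the top of the green round start button (22 mm across, in a dark collar 38 mm across and 12 mm high), 22 mm above the panel; 66 mm right of the units rim's middle and 10 mm nearer the operator. Panel frame, pressed along -z
- start (a joint): start button: 0 out, 0.006 m fully down; sprung, 1.5 N to begin, 5 N at the bottom, then a hard stop
- dish: closed clear petri dish with tan culture, 93 mm across, 16 mm high, loose, on the bench left of the timer; origin under its centre
- oil: amber oil bottle with black cap, 32 mm across, 62 mm high, loose, on the bench right of the timer; origin under its centre
- slidebox: blue box of microscope slides, 87 x 102 x 35 mm, loose, on the bench behind the timer; origin under its centre

How it is judged:
By the outcome, as a careful person would: the job done as asked, in the order asked, and still so for the second after the job is handed in, with the robot touching nothing.
It also fails if it takes over 61 s, if anything falls off the work surface, if the arm or the gripper's body presses on something with over 40 N, if the wrist force passes 120 N, or if a joint passes its speed limit or range.

## Working session

There is one attempt and no reset: what is moved stays moved. The work goes in short steps, Python scripts to look and compute and a tool call to move; the robot and the scene stay as the last step left them, time stands still between calls to the robot, and variables do not carry over. Pictures are saved under pics/ and viewed, at most 10 in all, crops included, and the job is handed in when it is done.

Besides the shell and the picture viewer there is one more tool, called after "Emit:" by a JSON object that holds its "method" and its "body". arm_command: Moves the arm, as the interface text tells. Its arguments: {"type":"object","properties":{"commands":{"type":"array","items":{"type":"array"}},"grip":{"type":"number"},"newtons":{"type":"number"}},"required":["commands"]}

```bash
mkdir -p pics; ls; python3 - <<'E'
from cell import ctrl
import cv2,numpy as np
s=ctrl.get_state();print({k:np.round(v,3) for k,v in s.items()})
for n in("scene","top"):
    im=ctrl.capture(n);cv2.imwrite(f"pics/{n}.png",im[:,:,::-1])
    p=ctrl.camera_params(n);print(n,np.round(p["K"],1).tolist(),p["xyz"],np.round(p["rotation"],3).tolist())
a=cv2.imread("pics/scene.png");b=cv2.imread("pics/top.png")
cv2.imwrite("pics/both.png",cv2.resize(np.hstack([a,b]),(800,300)))
E
```

```text
pics
{'t': np.float64(0.0), 'joint_pos': array([ 1.433,  0.508, -0.238,  1.501,  0.126,  1.149, -0.155]), 'joint_vel': array([ 0.   , -0.002, -0.001,  0.   , -0.001, -0.001,  0.002]), 'tau': array([-1.0000e-03, -6.2059e+01, -2.1870e+00, -2.4965e+01,  1.3000e-02,
        1.2000e-02,  0.0000e+00]), 'ee_pos': array([ 0.151, -0.606,  0.229]), 'eef_rot': array([-0.001,  0.993,  0.122, -0.   ]), 'wrist_force': array([-0.475, -0.139, -0.241]), 'ft_torque': array([ 0.038,  0.   , -0.009]), 'gripper_force': np.float64(0.0), 'finger_gap': np.float64(1.001)}
scene [[512.8, 0.0, 290.8], [0.0, 512.8, 205.5], [0.0, 0.0, 1.0]] [1.38628121 0.14325162 0.64233621] [-0.297, 0.596, 0.667, -0.333]
top [[511.9, 0.0, 276.3], [0.0, 511.9, 209.7], [0.0, 0.0, 1.0]] [0.55743016 0.04365117 1.16989603] [-0.03, 0.707, -0.706, 0.015]
```

View pics/top.png

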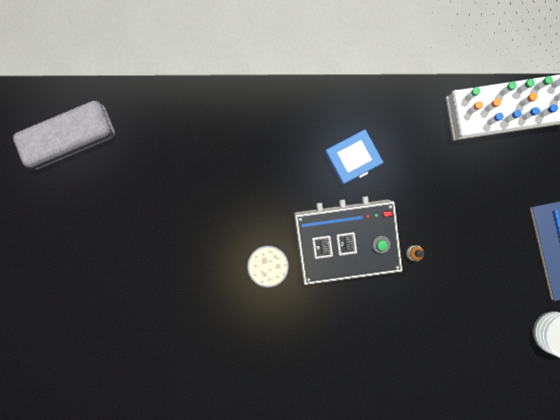

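```bash
cat > h.py <<'E'
from cell import ctrl
import cv2,numpy as np
from scipy.spatial.transform import Rotation as R
def rot(q): 
    q=np.asarray(q,float); return R.from_quat(q[[1,2,3,0]]).as_matrix() if q.size==4 else q.reshape(3,3)
def ray(p,uv):
    d=rot(p["rotation"])@np.linalg.inv(p["K"])@np.r_[uv,1.]; return np.array(p["xyz"]),d/np.linalg.norm(d)
def onz(p,uv,z):
    o,d=ray(p,uv); return o+d*(z-o[2])/d[2]
def tri(rs):
    A=sum(np.eye(3)-np.outer(d,d) for o,d in rs); b=sum((np.eye(3)-np.outer(d,d))@o for o,d in rs); return np.linalg.solve(A,b)
def proj(p,X):
    c=rot(p["rotation"]).T@(np.asarray(X)-p["xyz"]); u=np.array(p["K"])@c; return u[:2]/u[2]
def blobs(im,lo,hi,amin=20):
    m=cv2.inRange(cv2.cvtColor(im,cv2.COLOR_BGR2HSV),np.array(lo),np.array(hi))
    n,l,s,c=cv2.connectedComponentsWithStats(m)
    return [(c[i].round(1).tolist(),int(s[i,4])) for i in range(1,n) if s[i,4]>=amin]
E
python3 - <<'E'
from h import *
for n in("scene","top"):
    im=cv2.imread(f"pics/{n}.png");print(n,"green",blobs(im,(45,100,60),(85,255,255)))
b=cv2.imread("pics/top.png")[180:300,230:440];a=cv2.imread("pics/scene.png")
cv2.imwrite("pics/v1.png",np.vstack([cv2.resize(b,(525,300),interpolation=2),cv2.resize(a,(525,300))]))
E
```

```text
scene green [([203.5, 6.2], 773), ([188.4, 167.5], 83), ([3.7, 266.8], 106)]
top green [([547.7, 79.7], 53), ([529.6, 82.3], 54), ([511.5, 85.1], 50), ([475.6, 90.6], 44), ([381.6, 244.8], 83)]
```

View pics/v1.png

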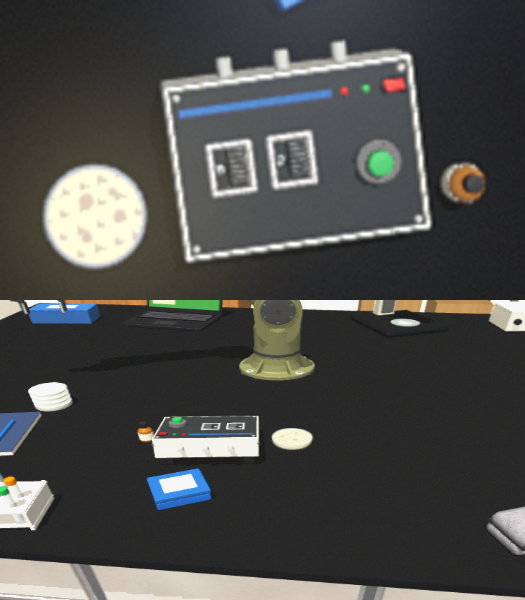

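```bash
python3 - <<'E'
from h import *
P={n:ctrl.camera_params(n) for n in("scene","top")}
g=tri([ray(P["top"],(381.6,244.8)),ray(P["scene"],(188.4,167.5))]);print("button",g, proj(P["top"],g),proj(P["scene"],g))
c=lambda u,v:(u/2.5+230-.3,v/2.5+180-.3)
for n,uv,z in(("TL",(163,84),.086),("TR",(411,54),.086),("BR",(430,229),.061),("BL",(188,260),.061),("tensframe",(231,168),.074),("unitsframe",(292,159),.074)):
    print(n,onz(P["top"],c(*uv),z).round(4))
s=ctrl.get_state();p=ctrl.camera_params("wrist");T=rot(s["eef_rot"])
print("wristcam in tool",T.T@(np.array(p["xyz"])-s["ee_pos"]),(T.T@rot(p["rotation"])).round(3),p["K"])
E
```

```text
button [ 0.55250313 -0.15627121  0.08666606] [381.9811062 244.7134362] [188.81218492 167.53327541]
TL [0.6184 0.0268 0.086 ]
TR [ 0.6441 -0.1828  0.086 ]
BR [ 0.4956 -0.2025  0.061 ]
BL [0.4683 0.0048 0.061 ]
tensframe [ 0.5474 -0.0314  0.074 ]
unitsframe [ 0.5552 -0.0833  0.074 ]
wristcam in tool [ 0.07026173  0.00020016 -0.14391491] [[-0.    -0.96  -0.278]
 [ 1.    -0.    -0.001]
 [ 0.001 -0.278  0.96 ]] [[334.93212852   0.         276.22334733]
 [  0.         334.93212852 210.99152996]
 [  0.           0.           1.        ]]
```

```bash
cat >> h.py <<'E'
def frame(yaw):
    return R.from_euler("z",yaw,degrees=True).as_matrix()@R.from_euler("y",-10,degrees=True).as_matrix()
# panel frame: x up slope, y left, z = normal
def toolR(yaw): return frame(yaw)@np.diag([1,-1,-1.])
def delta(pos,yaw):
    s=ctrl.get_state();T=rot(s["eef_rot"])
    sh=T.T@(np.asarray(pos)-s["ee_pos"]); rv=np.degrees(R.from_matrix(T.T@toolR(yaw)).as_rotvec())
    print("t",round(float(s["t"]),2),"pos",np.round(s["ee_pos"],4),"shift mm",(sh*1000).round(1),"rot deg",rv.round(2),"F",np.round(s["wrist_force"],1))
E
python3 - <<'E'
from h import *
F=frame(7.3);print(F.round(3))
delta(np.array([.555,-.09,.08])+.11*F[:,2],7.3)
E
```

```text
[[ 0.977 -0.127 -0.172]
 [ 0.125  0.992 -0.022]
 [ 0.174  0.     0.985]]
t 0.1 pos [ 0.1507 -0.6061  0.2286] shift mm [ 498.  -405.4   40.9] rot deg [-0.67 10.    6.65] F [-0.   0.1 -0.5]
```

Emit:
{"method": "arm_command", "body": {"commands": [[[0.031, -0.025, 0.0], [0, 0, 0]], [[0.031, -0.025, 0.0], [0, 0, 0]], [[0.031, -0.025, 0.0], [0, 0, 0]], [[0.031, -0.025, 0.0], [0, 0, 0]], [[0.031, -0.025, 0.0], [0, 0, 0]], [[0.031, -0.025, 0.0], [0, 0, 0]], [[0.031, -0.025, 0.0], [0, 0, 0]], [[0.031, -0.025, 0.0], [0, 0, 0]]], "grip": 0.0}}

```text
t: 0.9
ee_pos: [0.3438, -0.3511, 0.2292]
eef_rot: [-0.0, 0.993, 0.122, -0.0]
wrist_force: [0.6, -0.8, 1.1]
finger_gap: 0.002
gripper_force: 0.0
```

Emit:
{"method": "arm_command", "body": {"commands": [[[0.031, -0.025, 0.0], [0, 0, 0]], [[0.031, -0.025, 0.0], [0, 0, 0]], [[0.031, -0.025, 0.0], [0, 0, 0]], [[0.031, -0.025, 0.0], [0, 0, 0]], [[0.031, -0.025, 0.0], [0, 0, 0]], [[0.031, -0.025, 0.0], [0, 0, 0]], [[0.031, -0.025, 0.0], [0, 0, 0]], [[0.031, -0.025, 0.0], [0, 0, 0]]]}}

```text
t: 1.7
ee_pos: [0.5362, -0.0973, 0.2291]
eef_rot: [-0.0, 0.993, 0.121, -0.0]
wrist_force: [0.7, -0.0, 0.2]
finger_gap: -0.0
gripper_force: 0.0
```

Emit:
{"method": "arm_command", "body": {"commands": [[[0, 0, 0.01], [-0.33, 5, 3.33]], [[0, 0, 0.015], [-0.33, 5, 3.33]], [[0, 0, 0.015], [0, 0, 0]], [[0, 0, 0], [0, 0, 0]]]}}

```text
t: 2.1
ee_pos: [0.5378, -0.0981, 0.1879]
eef_rot: [-0.005, 0.994, 0.063, 0.085]
wrist_force: [-0.4, 0.2, 0.1]
finger_gap: -0.002
gripper_force: 0.0
```

```bash
python3 - <<'E'
from h import *
import json
F=frame(7.3)
delta(np.array([.555,-.09,.08])+.11*F[:,2],7.3)
p=ctrl.camera_params("wrist");im=ctrl.capture("wrist")[:,:,::-1];cv2.imwrite("pics/w1.png",im)
json.dump({k:np.asarray(v).tolist() for k,v in p.items()},open("w1.json","w"))
cv2.imwrite("pics/w1v.png",im)
E
```

```text
t 2.1 pos [ 0.5378 -0.0981  0.1879] shift mm [-0.9 -5.8 -0.6] rot deg [ 0.02  0.2  -0.01] F [-0.4  0.2  0.1]
```

View pics/w1v.png

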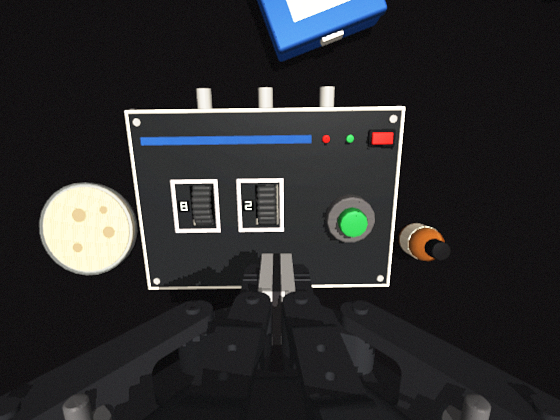

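```bash
cat >> h.py <<'E'
F=frame(7.3); C=np.array([.5566,-.0884,.0735])
def onpanel(p,uv,h=0):
    o,d=ray(p,uv);n=F[:,2];return o+d*((C-o)@n+h)/(d@n)
E
python3 - <<'E'
from h import *
import json
p=json.load(open("w1.json"));im=cv2.imread("pics/w1.png");t=ctrl.camera_params("top");ti=cv2.imread("pics/top.png")
g=cv2.cvtColor(im,6)
m=(g>150).astype(np.uint8);n,l,s,c=cv2.connectedComponentsWithStats(m)
for i in range(1,n):
    x,y,w,h,a=s[i]
    if 100<x<420 and 80<y<300 and a>15: print("white",s[i].tolist(),c[i].round(1), (F.T@(onpanel(p,(x+w/2-.5,y+h/2-.5))-C)*1000).round(1))
print(blobs(im,(45,100,60),(85,255,255)))
for n_,uv in(("TL",(126,111)),("TR",(405,106.5)),("BR",(389,287)),("BL",(149,290.5))): print(n_,(F.T@(onpanel(p,uv)-C)*1000).round(1))
X=tri([ray(p,(351.5,222)),ray(t,(381.6,244.8))]);print("btn",X,(F.T@(X-C)*1000).round(1))
crop=cv2.resize(im[170:245,160:400],(800,250),interpolation=cv2.INTER_CUBIC);cv2.imwrite("pics/w1c.png",crop)
E
```

```text
white [124, 86, 282, 204, 3877] [268.4 155.6] [14.1  2.   0. ]
white [389, 115, 9, 8, 53] [393.  118.4] [ 66.7 -94.6   0. ]
white [133, 118, 8, 9, 50] [136.1 121.7] [64.3 97.5  0. ]
white [347, 135, 7, 7, 37] [349.8 138. ] [ 52.4 -63.4  -0. ]
white [170, 179, 51, 54, 857] [195.5 205. ] [-0.7 58.1  0. ]
white [236, 178, 48, 54, 828] [260.1 203.3] [ 0.1  6.2 -0. ]
white [276, 185, 2, 39, 40] [277.  203.6] [ 0.5 -7.5  0. ]
white [245, 201, 7, 9, 48] [248.1 205.1] [-0.3 15.5  0. ]
white [180, 202, 8, 9, 57] [183.4 206. ] [-1.1 67.4  0. ]
white [341, 211, 27, 25, 507] [354.  223.4] [-15.6 -70.8   0. ]
white [408, 224, 25, 17, 94] [417.3 228.7] [ -23.4 -125.7    0. ]
white [259, 254, 13, 34, 369] [265.8 271.2] [-58.3   2.4   0. ]
white [281, 254, 13, 44, 428] [286.3 273.9] [-63.  -16.4   0. ]
white [377, 275, 7, 7, 36] [379.8 277.9] [-65.4 -96.4   0. ]
white [153, 278, 7, 7, 35] [156.1 280.9] [-68.2  96.4   0. ]
white [262, 290, 11, 12, 61] [268.3 293.6] [-82.3   0.9   0. ]
[([349.5, 138.1], 59), ([352.3, 222.0], 676)]
TL [ 72.2 104.4   0. ]
TR [  75.3 -102.7    0. ]
BR [ -74.  -104.9    0. ]
BL [-77.3 103.4   0. ]
btn [ 0.55215316 -0.15634119  0.08048866] [-11.6 -66.8   9.1]
```

View pics/w1c.png

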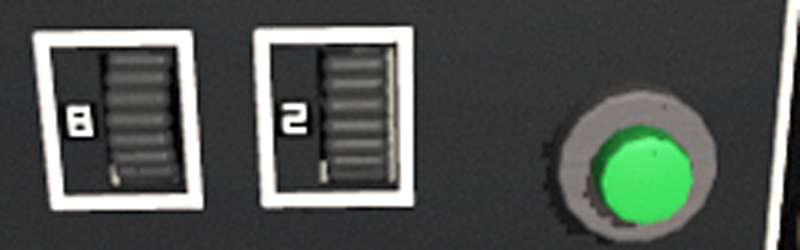

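```bash
cat >> h.py <<'E'
C=C-F[:,0]*.0005; YAW=8.2; F=frame(YAW)
def tgt(x,y,tip): # panel mm, tip = height of fingertip over the panel
    delta(C+F@(np.array([x,y,tip+19])/1000),YAW)
def st():
    s=ctrl.get_state();print("t",round(float(s["t"]),2),"tip xyz in panel",((F.T@(s["ee_pos"]-C))*1000-[0,0,19]).round(2),"F panel",(F.T@s["wrist_force"]).round(1))
E
python3 - <<'E'
from h import *
st();tgt(8,52,16)
E
```

```text
t 2.15 tip xyz in panel [ 1.92 -7.05 98.08] F panel [-0.4 -0.5 -0.3]
t 2.15 pos [ 0.5389 -0.0981  0.189 ] shift mm [  5.3 -59.4  81.9] rot deg [ 0.19  0.1  -0.88] F [-0.2 -0.5 -0.3]
```

Emit:
{"method": "arm_command", "body": {"commands": [[[0.0015, -0.02, 0.02], [0.19, 0.1, -0.88]], [[0.0015, -0.02, 0.02], [0, 0, 0]], [[0.0015, -0.0195, 0.022], [0, 0, 0]], [[0.001, 0, 0.02], [0, 0, 0]], [[0, 0, 0], [0, 0, 0]], [[0, 0, 0], [0, 0, 0]]]}}

```text
t: 2.75
ee_pos: [0.5515, -0.0367, 0.1104]
eef_rot: [-0.006, 0.994, 0.071, 0.088]
wrist_force: [0.7, 0.0, -0.0]
finger_gap: 0.004
gripper_force: 0.0
```

```bash
python3 - <<'E'
from h import *
st();tgt(8,52,6)
im=ctrl.capture("wrist")[:,:,::-1];cv2.imwrite("pics/w2.png",im)
E
```

```text
t 2.75 tip xyz in panel [ 9.19 51.88 16.95] F panel [ 0.7 -0.1 -0.1]
t 2.75 pos [ 0.5515 -0.0367  0.1104] shift mm [-1.2 -0.1 10.9] rot deg [ 0.05 -0.11 -0.01] F [ 0.7  0.  -0. ]
```

View pics/w2.png

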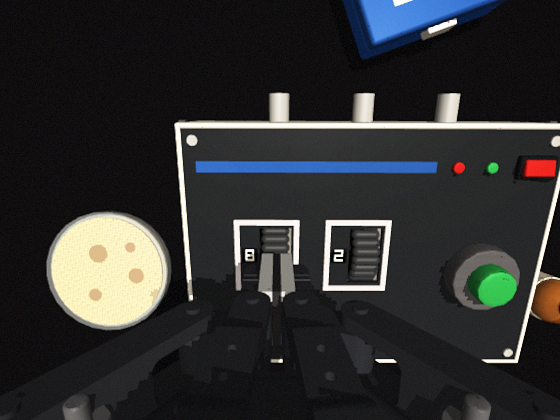

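Emit:
{"method": "arm_command", "body": {"commands": [[[0, 0, 0.004], [0, 0, 0]], [[0, 0, 0.004], [0, 0, 0]], [[0, 0, 0.001], [0, 0, 0]], [[0, 0, 0], [0, 0, 0]]]}}

```text
t: 3.2
ee_pos: [0.5524, -0.0365, 0.101]
eef_rot: [-0.006, 0.994, 0.071, 0.088]
wrist_force: [-0.0, 0.5, 0.2]
finger_gap: 0.0
gripper_force: 0.0
```

Emit:
{"method": "arm_command", "body": {"commands": [[[0, 0, 0.001], [0, 0, 0]], [[0, 0, 0], [0, 0, 0]]]}}

```text
t: 3.4
ee_pos: [0.5527, -0.0363, 0.1]
eef_rot: [-0.006, 0.994, 0.071, 0.088]
wrist_force: [0.6, 0.4, 0.2]
finger_gap: 0.004
gripper_force: 0.0
```

```bash
python3 -c "
from h import *
st()"
```

```text
t 3.4 tip xyz in panel [ 8.63 52.15  6.49] F panel [0.6 0.3 0.1]
```

Emit:
{"method": "arm_command", "body": {"commands": [[[0, 0, 0.001], [0, 0, 0]], [[0, 0, 0], [0, 0, 0]]]}}

```text
t: 3.6
ee_pos: [0.5528, -0.0362, 0.099]
eef_rot: [-0.006, 0.994, 0.071, 0.088]
wrist_force: [-0.1, 0.2, 0.2]
finger_gap: 0.002
gripper_force: 0.0
```

Emit:
{"method": "arm_command", "body": {"commands": [[[0, 0, 0.0005], [0, 0, 0]], [[0, 0, 0], [0, 0, 0]]]}}

```text
t: 3.8
ee_pos: [0.5529, -0.0362, 0.0985]
eef_rot: [-0.006, 0.994, 0.071, 0.088]
wrist_force: [-0.1, 0.6, 0.8]
finger_gap: -0.002
gripper_force: 0.0
```

Emit:
{"method": "arm_command", "body": {"commands": [[[0, 0, 0.0005], [0, 0, 0]], [[0, 0, 0], [0, 0, 0]]]}}

```text
t: 4.0
ee_pos: [0.553, -0.0362, 0.098]
eef_rot: [-0.006, 0.994, 0.071, 0.088]
wrist_force: [0.2, 0.5, 0.2]
finger_gap: 0.002
gripper_force: 0.0
```

Emit:
{"method": "arm_command", "body": {"commands": [[[0, 0, 0.0005], [0, 0, 0]], [[0, 0, 0], [0, 0, 0]]]}}

```text
t: 4.2
ee_pos: [0.5531, -0.0362, 0.0975]
eef_rot: [-0.006, 0.994, 0.071, 0.088]
wrist_force: [0.3, 0.6, 0.2]
finger_gap: -0.002
gripper_force: 0.0
```

Emit:
{"method": "arm_command", "body": {"commands": [[[0, 0, 0.0005], [0, 0, 0]], [[0, 0, 0], [0, 0, 0]]]}}

```text
t: 4.4
ee_pos: [0.5532, -0.0362, 0.097]
eef_rot: [-0.006, 0.994, 0.071, 0.088]
wrist_force: [-0.5, -0.9, -0.4]
finger_gap: -0.003
gripper_force: 0.0
```

Emit:
{"method": "arm_command", "body": {"commands": [[[0, 0, 0.0005], [0, 0, 0]], [[0, 0, 0], [0, 0, 0]]]}}

```text
t: 4.6
ee_pos: [0.5533, -0.0362, 0.0965]
eef_rot: [-0.006, 0.994, 0.071, 0.088]
wrist_force: [0.4, -0.7, 0.8]
finger_gap: 0.0
gripper_force: 0.0
```

Emit:
{"method": "arm_command", "body": {"commands": [[[0, 0, 0.0005], [0, 0, 0]], [[0, 0, 0], [0, 0, 0]]]}}

```text
t: 4.8
ee_pos: [0.5534, -0.0362, 0.096]
eef_rot: [-0.006, 0.994, 0.071, 0.088]
wrist_force: [-0.0, -0.0, 0.0]
finger_gap: -0.001
gripper_force: 0.0
```

Emit:
{"method": "arm_command", "body": {"commands": [[[0, 0, 0.0005], [0, 0, 0]], [[0, 0, 0], [0, 0, 0]]]}}

```text
t: 5.0
ee_pos: [0.5535, -0.0362, 0.0955]
eef_rot: [-0.006, 0.994, 0.071, 0.088]
wrist_force: [-0.0, 0.2, -0.2]
finger_gap: 0.003
gripper_force: 0.0
```

```bash
python3 - <<'E'
from h import *
st();im=ctrl.capture("wrist")[:,:,::-1];cv2.imwrite("pics/w3.png",im)
sc=ctrl.capture("scene")[:,:,::-1]
a=cv2.resize(im[190:340,180:420],(800,500),interpolation=2);cv2.imwrite("pics/w3c.png",a)
b=cv2.resize(sc[110:180,155:295],(800,400),interpolation=2);cv2.imwrite("pics/s3c.png",b)
E
```

```text
t 5.0 tip xyz in panel [ 8.61 52.15  1.94] F panel [-0.   0.2 -0.2]
```

View pics/w3c.png

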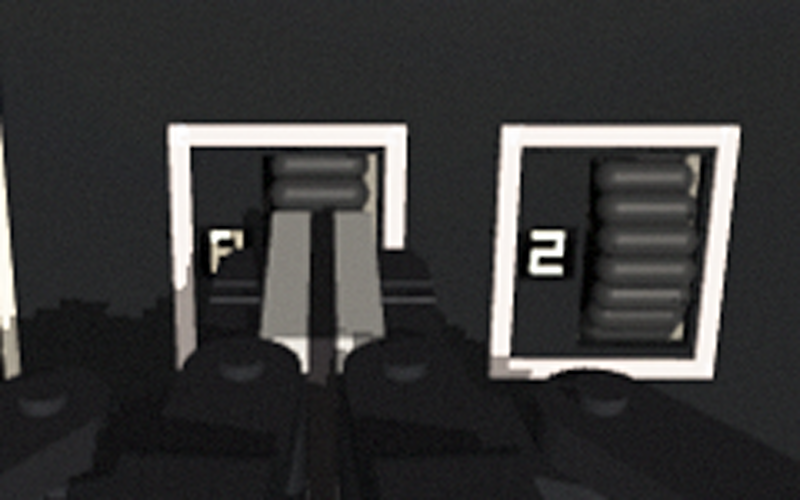

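View pics/s3c.png

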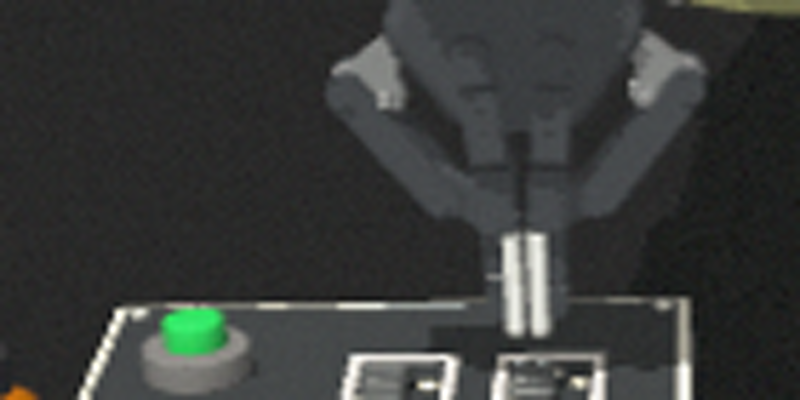

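```bash
python3 - <<'E'
from h import *
w=ctrl.camera_params("wrist");s=ctrl.camera_params("scene");e=ctrl.get_state();T=rot(e["eef_rot"])
X=tri([ray(w,(180+321*.3,190+210*.3)),ray(s,(155+526/5.714,110+335/5.714))])
print("tip panel",(F.T@(X-C)*1000).round(1),"tool",(T.T@(X-e["ee_pos"])*1000).round(1),proj(w,X),proj(s,X))
# scene: frame corners (operator-side edges) of tens frame
for n,uv in(("tensframe opL",(605,357)),("opR",(497,357)),("units opL",(458,357)),("units opR",(352,357)),("btn top",(193,320))):
    print(n,(F.T@(onpanel(s,(155+uv[0]/5.714,110+uv[1]/5.714))-C)*1000).round(1))
for q in((-16,58,0),(16,58,0),(8.6,52,1.9),(0,52,6)): print(q, ((proj(s,C+F@(np.array(q)/1000))-[155,110])*5.714).round(0), proj(w,C+F@(np.array(q)/1000)).round(1))
E
```

```text
tip panel [17.6 51.5 22.8] tool [ 8.9  0.6 -1.8] [277.37147432 252.90609904] [247.30829886 168.6077716 ]
tensframe opL [-15.2  76.4  -0. ]
opR [-16.9  38.2  -0. ]
units opL [-17.5  24.4  -0. ]
units opR [-19.1 -13.3  -0. ]
btn top [-55.8 -74.8  -0. ]
(-16, 58, 0) [553. 357.] [265.5 292.9]
(16, 58, 0) [549. 394.] [264.9 238.4]
(8.6, 52, 1.9) [533. 380.] [276.4 252.9]
(0, 52, 6) [533. 360.] [276.4 271.3]
```

Emit:
{"method": "arm_command", "body": {"commands": [[[0, 0, 0.002], [0, 0, 0]], [[0, 0, 0.002], [0, 0, 0]], [[0, 0, 0], [0, 0, 0]]]}}

```text
t: 5.4
ee_pos: [0.554, -0.036, 0.0913]
eef_rot: [-0.006, 0.994, 0.071, 0.088]
wrist_force: [-0.3, 0.2, -1.0]
finger_gap: 0.001
gripper_force: 0.0
```

Emit:
{"method": "arm_command", "body": {"commands": [[[0, 0, 0.002], [0, 0, 0]], [[0, 0, 0.002], [0, 0, 0]], [[0, 0, 0], [0, 0, 0]]]}}

```text
t: 5.7
ee_pos: [0.5547, -0.036, 0.0874]
eef_rot: [-0.006, 0.994, 0.071, 0.088]
wrist_force: [0.4, 0.1, -0.6]
finger_gap: -0.004
gripper_force: 0.0
```

Emit:
{"method": "arm_command", "body": {"commands": [[[0, 0, 0.002], [0, 0, 0]], [[0, 0, 0.002], [0, 0, 0]], [[0, 0, 0], [0, 0, 0]]]}}

```text
t: 6.0
ee_pos: [0.5554, -0.0358, 0.0834]
eef_rot: [-0.006, 0.994, 0.071, 0.088]
wrist_force: [0.1, 0.4, 1.2]
finger_gap: -0.004
gripper_force: 0.0
```

```bash
python3 - <<'E'
from h import *
st();im=ctrl.capture("wrist")[:,:,::-1];cv2.imwrite("pics/w4.png",im)
sc=ctrl.capture("scene")[:,:,::-1]
a=cv2.resize(im[190:340,180:420],(400,250),interpolation=2)
b=cv2.resize(sc[110:180,155:295],(400,200),interpolation=2);cv2.imwrite("pics/v4.png",np.vstack([a,b]))
E
```

```text
t 6.0 tip xyz in panel [  8.46  52.18 -10.31] F panel [0.4 0.4 1.1]
```

View pics/v4.png

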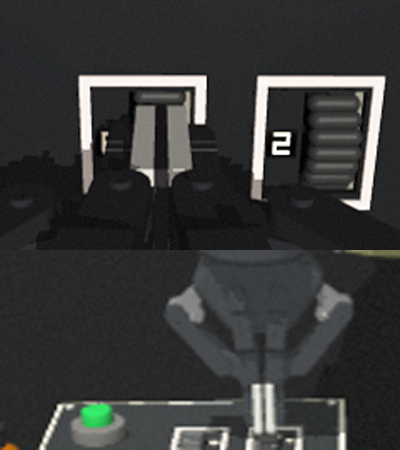

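Emit:
{"method": "arm_command", "body": {"commands": [[[0, 0, 0.001], [0, 0, 0]], [[0, 0, 0.001], [0, 0, 0]], [[0, 0, 0], [0, 0, 0]]]}}

```text
t: 6.4
ee_pos: [0.5559, -0.0358, 0.0817]
eef_rot: [-0.006, 0.994, 0.071, 0.088]
wrist_force: [-0.5, 0.5, -0.2]
finger_gap: 0.002
gripper_force: 0.0
```

Emit:
{"method": "arm_command", "body": {"commands": [[[0, 0, 0.001], [0, 0, 0]], [[0, 0, 0], [0, 0, 0]]]}}

```text
t: 6.6
ee_pos: [0.556, -0.0358, 0.0807]
eef_rot: [-0.006, 0.994, 0.071, 0.088]
wrist_force: [-0.2, 0.2, 0.5]
finger_gap: 0.004
gripper_force: 0.0
```

Emit:
{"method": "arm_command", "body": {"commands": [[[0, 0, 0.001], [0, 0, 0]], [[0, 0, 0], [0, 0, 0]]]}}

```text
t: 6.8
ee_pos: [0.5562, -0.0358, 0.0797]
eef_rot: [-0.006, 0.994, 0.071, 0.088]
wrist_force: [0.6, 0.3, 0.8]
finger_gap: -0.002
gripper_force: 0.0
```

Emit:
{"method": "arm_command", "body": {"commands": [[[0, 0, 0.0005], [0, 0, 0]], [[0, 0, 0], [0, 0, 0]]]}}

```text
t: 7.0
ee_pos: [0.5563, -0.0358, 0.0793]
eef_rot: [-0.006, 0.994, 0.071, 0.088]
wrist_force: [-0.0, 0.8, -0.2]
finger_gap: 0.001
gripper_force: 0.0
```

Emit:
{"method": "arm_command", "body": {"commands": [[[0, 0, 0.0005], [0, 0, 0]], [[0, 0, 0], [0, 0, 0]]]}}

```text
t: 7.2
ee_pos: [0.5565, -0.0357, 0.079]
eef_rot: [-0.006, 0.994, 0.071, 0.088]
wrist_force: [-0.2, -0.1, 1.0]
finger_gap: -0.001
gripper_force: 0.8
```

Emit:
{"method": "arm_command", "body": {"commands": [[[0, 0, 0.0005], [0, 0, 0]], [[0, 0, 0], [0, 0, 0]]]}}

```text
t: 7.4
ee_pos: [0.5567, -0.0357, 0.0788]
eef_rot: [-0.006, 0.994, 0.071, 0.088]
wrist_force: [-2.6, -0.6, 5.6]
finger_gap: 0.002
gripper_force: 3.0
```

Emit:
{"method": "arm_command", "body": {"commands": [[[0, 0, 0.0005], [0, 0, 0]], [[0, 0, 0], [0, 0, 0]]]}}

```text
t: 7.6
ee_pos: [0.557, -0.0357, 0.0787]
eef_rot: [-0.006, 0.994, 0.071, 0.089]
wrist_force: [-3.1, -0.0, 10.9]
finger_gap: -0.001
gripper_force: 5.0
```

```bash
python3 -c "
from h import *
st()"
```

```text
t 7.6 tip xyz in panel [  9.23  52.1  -15.23] F panel [-1.1  0.4 11.3]
```

Emit:
{"method": "arm_command", "body": {"commands": [[[-0.002, 0, 0], [0, 0, 0]], [[-0.003, 0, 0], [0, 0, 0]], [[-0.003, 0, 0], [0, 0, 0]]]}}

```text
t: 7.9
ee_pos: [0.5503, -0.0367, 0.0776]
eef_rot: [-0.006, 0.993, 0.071, 0.09]
wrist_force: [-0.6, 0.7, 8.6]
finger_gap: 0.002
gripper_force: 4.4
```

Emit:
{"method": "arm_command", "body": {"commands": [[[-0.003, 0, 0], [0, 0, 0]], [[-0.003, 0, 0], [0, 0, 0]], [[-0.002, 0, 0], [0, 0, 0]], [[0, 0, 0], [0, 0, 0]]]}}

```text
t: 8.3
ee_pos: [0.5421, -0.0378, 0.0761]
eef_rot: [-0.006, 0.993, 0.071, 0.089]
wrist_force: [0.4, 0.7, 8.5]
finger_gap: 0.003
gripper_force: 3.8
```

```bash
python3 -c "
from h import *
st()"
```

```text
t 8.3 tip xyz in panel [ -6.11  52.13 -15.23] F panel [2.  0.6 8.3]
```

Emit:
{"method": "arm_command", "body": {"commands": [[[0, 0, -0.006], [0, 0, 0]], [[0.008, 0, 0], [0, 0, 0]], [[0.008, 0, 0], [0, 0, 0]], [[0, 0, 0], [0, 0, 0]]]}}

```text
t: 8.7
ee_pos: [0.5573, -0.0355, 0.0841]
eef_rot: [-0.006, 0.993, 0.071, 0.089]
wrist_force: [-0.4, 0.4, -0.6]
finger_gap: 0.001
gripper_force: 0.0
```

```bash
python3 - <<'E'
from h import *
st();im=ctrl.capture("wrist")[:,:,::-1];cv2.imwrite("pics/w5.png",im)
cv2.imwrite("pics/v5.png",cv2.resize(im[210:330,200:400],(600,360),interpolation=2))
E
```

```text
t 8.7 tip xyz in panel [ 10.48  52.23 -10.04] F panel [-0.5  0.4 -0.5]
```

View pics/v5.png

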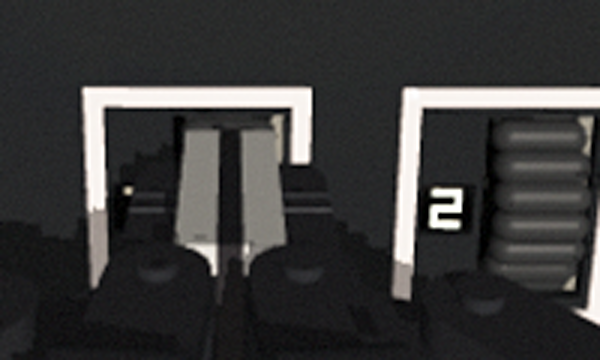

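```bash
cat >> h.py <<'E'
SEG={"a":(3.0,0),"b":(1.5,-1.7),"c":(-1.5,-1.7),"d":(-3.0,0),"e":(-1.5,1.7),"f":(1.5,1.7),"g":(0,0)}
DIG={"abcdef":0,"bc":1,"abdeg":2,"abcdg":3,"bcfg":4,"acdfg":5,"acdefg":6,"abc":7,"abcdefg":8,"abcdfg":9}
def patch(im,p,y,k=4):
    q=np.float32([[6,6],[6,-6],[-6,-6],[-6,6]]); src=np.float32([proj(p,C+F@np.array([a/1000,(y+b)/1000,0])) for a,b in q])
    n=12*k; H=cv2.getPerspectiveTransform(src,np.float32([[0,0],[n,0],[n,n],[0,n]]))
    return cv2.warpPerspective(cv2.cvtColor(im,cv2.COLOR_BGR2GRAY),H,(n,n),flags=cv2.INTER_CUBIC)
def digit(im,p,y,show=False):
    g=patch(im,p,y); m=(g>110).astype(np.uint8); n,l,s,c=cv2.connectedComponentsWithStats(m)
    ok=[i for i in range(1,n) if s[i,4]>40 and abs(c[i]-24).max()<12]
    if not ok: return "hidden",None
    x,yy,w,h,_=s[max(ok,key=lambda i:s[i,4])]
    if show:
        for r in m[::2,::1]: print("".join(".#"[v] for v in r))
    return (int(x),int(yy),int(w),int(h))
E
python3 - <<'E'
from h import *
import json
p=json.load(open("w1.json"));im=cv2.imread("pics/w1.png")
for y in (67,15): print(digit(im,p,y,True))
E
```

```text
##..............................................
##..............................................
##..............................................
##............############.######...............
##..........######################..............
##.........#######################..............
##.........#######################..............
##.........#########......########..............
#..........#######.........#######..............
#..........#######################..............
#..........########################.............
#..........########################.............
#..........########################.............
#..........#########.....##########.............
#..........########.......#########.............
#..........#########.....##########.............
#..........########################.............
#..........########################.............
##..........#######################.............
##..............................................
##..............................................
##..............................................
##....................
[... 583 characters left out ...]
#..........######################..............
##.........#######################..............
##........########################..............
##........######################................
##........########..............................
##........########..............................
##........#######################...............
##.........#######################..............
##..........#####################...............
##..............#.....##########................
#...............................................
#...............................................
#...............................................
#...............................................
(10, 7, 24, 32)
```

Emit:
{"method": "arm_command", "body": {"commands": [[[0, 0, -0.015], [0, 0, 0]], [[0, 0, -0.015], [0, 0, 0]], [[0, 0, 0], [0, 0, 0]]]}}

```text
t: 9.05
ee_pos: [0.5509, -0.0366, 0.1145]
eef_rot: [-0.006, 0.993, 0.071, 0.089]
wrist_force: [-0.0, 0.7, -0.2]
finger_gap: 0.001
gripper_force: 0.0
```

```bash
python3 - <<'E'
from h import *
st();p=ctrl.camera_params("wrist");im=ctrl.capture("wrist")[:,:,::-1].copy();cv2.imwrite("pics/w6.png",im)
for y in (67,15): print(digit(im,p,y,True))
E
```

```text
t 9.05 tip xyz in panel [ 9.32 52.04 21.11] F panel [ 0.   0.7 -0.2]
#...............................................
#...............................................
#...............................................
#............###################................
#...........######################..............
#...........######################..............
#............####################...............
#..........................######...............
#..........................######...............
#..........................######...............
#..........................######...............
#..........................######...............
#..........................######...............
#..........................######...............
#...........................#####...............
#...........................#####...............
#...........................#####...............
#............................###................
#...............................................
#...............................................
................................................
..
[... 652 characters left out ...]
..........#####################................
#.........######################................
#.........######################................
#.........######................................
#.........######................................
#.........#######...............................
##........######################................
#.........######################................
#..........#####################................
#...............................................
##..............................................
##..............................................
##..............................................
##..............................................
(10, 7, 23, 31)
```

Emit:
{"method": "arm_command", "body": {"commands": [[[0, 0, 0.015], [0, 0, 0]], [[0, 0, 0.015], [0, 0, 0]], [[0, 0, 0.004], [0, 0, 0]], [[0, 0, 0.001], [0, 0, 0]], [[0, 0, 0.001], [0, 0, 0]], [[0, 0, 0], [0, 0, 0]]]}}

```text
t: 9.7
ee_pos: [0.5571, -0.0355, 0.0787]
eef_rot: [-0.006, 0.993, 0.071, 0.089]
wrist_force: [-3.1, -0.0, 10.6]
finger_gap: 0.0
gripper_force: 5.5
```

Emit:
{"method": "arm_command", "body": {"commands": [[[-0.002, 0, 0], [0, 0, 0]], [[-0.003, 0, 0], [0, 0, 0]], [[-0.003, 0, 0], [0, 0, 0]], [[-0.003, 0, 0], [0, 0, 0]], [[-0.003, 0, 0], [0, 0, 0]], [[-0.002, 0, 0], [0, 0, 0]], [[0, 0, 0], [0, 0, 0]], [[0, 0, -0.006], [0, 0, 0]]]}}

```text
t: 10.5
ee_pos: [0.5397, -0.038, 0.0807]
eef_rot: [-0.006, 0.994, 0.071, 0.088]
wrist_force: [-0.0, 0.0, 0.2]
finger_gap: 0.002
gripper_force: 0.0
```

Emit:
{"method": "arm_command", "body": {"commands": [[[0.008, 0, -0.015], [0, 0, 0]], [[0.008, 0, -0.015], [0, 0, 0]], [[0, 0, 0], [0, 0, 0]], [[0, 0, 0], [0, 0, 0]]]}}

```text
t: 10.9
ee_pos: [0.5501, -0.0367, 0.1131]
eef_rot: [-0.006, 0.994, 0.071, 0.088]
wrist_force: [-0.5, 0.8, -0.3]
finger_gap: 0.003
gripper_force: 0.0
```

```bash
cat > look.py <<'E'
from h import *
st();p=ctrl.camera_params("wrist");im=ctrl.capture("wrist")[:,:,::-1].copy()
for y in (67,15):
    m=patch(im,p,y)[5:43:3,8:38:2]>110
    print("\n".join("".join(".#"[int(v)] for v in r) for r in m)+"\n")
E
python3 look.py
```

```text
t 10.9 tip xyz in panel [ 8.25 52.07 19.85] F panel [-0.4  0.9 -0.2]
...............
..###########..
..###########..
..###..........
..###..........
..###########..
..###########..
..###.....###..
..###.....###..
..###########..
..###########..
...............
...............

...............
.###########...
.###########...
...####.####...
.........####..
..###########..
.############..
.####..........
.####..........
.###########...
.###########...
...............
...............
```

Emit:
{"method": "arm_command", "body": {"commands": [[[0, 0, 0.015], [0, 0, 0]], [[0.001, 0, 0.015], [0, 0, 0]], [[0, 0, 0.004], [0, 0, 0]], [[0, 0, 0.001], [0, 0, 0]], [[0, 0, 0], [0, 0, 0]]]}}

```text
t: 11.45
ee_pos: [0.5568, -0.0355, 0.0788]
eef_rot: [-0.006, 0.994, 0.071, 0.087]
wrist_force: [-1.9, 0.2, 3.4]
finger_gap: -0.003
gripper_force: 1.6
```

Emit:
{"method": "arm_command", "body": {"commands": [[[0, 0, 0.0006], [0, 0, 0]], [[-0.003, 0, 0], [0, 0, 0]], [[-0.003, 0, 0], [0, 0, 0]], [[-0.003, 0, 0], [0, 0, 0]], [[-0.003, 0, 0], [0, 0, 0]], [[-0.004, 0, 0], [0, 0, 0]], [[0, 0, 0], [0, 0, 0]], [[0, 0, -0.006], [0, 0, 0]]]}}

```text
t: 12.25
ee_pos: [0.5404, -0.0379, 0.0813]
eef_rot: [-0.006, 0.994, 0.071, 0.087]
wrist_force: [-0.6, 0.0, 0.0]
finger_gap: -0.0
gripper_force: 0.0
```

Emit:
{"method": "arm_command", "body": {"commands": [[[0.008, 0, -0.015], [0, 0, 0]], [[0.008, 0, -0.015], [0, 0, 0]], [[0, 0, 0], [0, 0, 0]], [[0, 0, 0], [0, 0, 0]]]}}

```text
t: 12.65
ee_pos: [0.5509, -0.0367, 0.1137]
eef_rot: [-0.006, 0.994, 0.071, 0.088]
wrist_force: [0.0, -0.9, -0.6]
finger_gap: 0.001
gripper_force: 0.0
```

```bash
python3 look.py
```

```text
t 12.65 tip xyz in panel [ 9.18 52.02 20.32] F panel [-0.2 -0.9 -0.6]
...............
..###########..
..###########..
..###..........
..###..........
..###########..
..###########..
..........###..
..........###..
...##########..
...##########..
...............
...............

...............
.###########...
.############..
.........####..
.........####..
..##########...
.###########...
.####..........
.###...........
.###########...
..##########...
..........#....
...............
```

Now 5; one more.

Emit:
{"method": "arm_command", "body": {"commands": [[[0, 0, 0.015], [0, 0, 0]], [[0, 0, 0.015], [0, 0, 0]], [[0, 0, 0.004], [0, 0, 0]], [[0, 0, 0.001], [0, 0, 0]], [[0, 0, 0], [0, 0, 0]]]}}

```text
t: 13.2
ee_pos: [0.5563, -0.0356, 0.079]
eef_rot: [-0.006, 0.994, 0.071, 0.087]
wrist_force: [-0.6, 0.1, 0.8]
finger_gap: -0.001
gripper_force: 0.7
```

Emit:
{"method": "arm_command", "body": {"commands": [[[0, 0, 0.001], [0, 0, 0]], [[-0.003, 0, 0], [0, 0, 0]], [[-0.003, 0, 0], [0, 0, 0]], [[-0.003, 0, 0], [0, 0, 0]], [[-0.003, 0, 0], [0, 0, 0]], [[-0.003, 0, 0], [0, 0, 0]], [[0, 0, 0], [0, 0, 0]], [[0, 0, -0.006], [0, 0, 0]]]}}

```text
t: 14.0
ee_pos: [0.5411, -0.0378, 0.0813]
eef_rot: [-0.006, 0.994, 0.071, 0.087]
wrist_force: [-0.0, 0.1, -0.1]
finger_gap: -0.0
gripper_force: 0.0
```

Emit:
{"method": "arm_command", "body": {"commands": [[[0, 0, -0.015], [0, 0, 0]], [[0, 0, -0.015], [0, 0, 0]], [[0, 0, 0], [0, 0, 0]], [[0, 0, 0], [0, 0, 0]]]}}

```text
t: 14.4
ee_pos: [0.5365, -0.0388, 0.1112]
eef_rot: [-0.006, 0.994, 0.071, 0.088]
wrist_force: [-0.2, -0.1, -0.7]
finger_gap: 0.002
gripper_force: 0.0
```

```bash
python3 look.py; python3 -c "
from h import *
tgt(-7,0,16)"
```

```text
t 14.4 tip xyz in panel [-5.54 51.94 20.37] F panel [-0.3 -0.1 -0.6]
...............
..###......##..
..###.....###..
..###.....###..
..###.....###..
..###########..
..###########..
..........###..
..........###..
..........###..
..........###..
...............
...............

...............
..##########...
.############..
....###..####..
.........####..
..###########..
.###########...
.####...###....
.###...........
.###########...
.###########...
...............
...............

t 14.45 pos [ 0.5363 -0.0388  0.1108] shift mm [-1.2 52.   4.1] rot deg [ 0.05 -0.08 -0.03] F [-0.6 -0.4 -0.3]
```

Emit:
{"method": "arm_command", "body": {"commands": [[[-0.001, 0.026, 0], [0, 0, 0]], [[-0.001, 0.026, 0], [0, 0, 0]], [[0, 0, 0.015], [0, 0, 0]], [[0, 0, 0.012], [0, 0, 0]], [[0, 0, 0.003], [0, 0, 0]], [[0, 0, 0], [0, 0, 0]]]}}

```text
t: 15.05
ee_pos: [0.5468, -0.0885, 0.0804]
eef_rot: [-0.006, 0.994, 0.072, 0.087]
wrist_force: [0.3, 0.8, 0.6]
finger_gap: 0.0
gripper_force: 0.0
```

```bash
python3 -c "
from h import *
st()"
```

```text
t 15.05 tip xyz in panel [ -7.91   1.3  -10.53] F panel [0.5 0.8 0.5]
```

Emit:
{"method": "arm_command", "body": {"commands": [[[0, 0.001, 0.002], [0, 0, 0]], [[0, 0, 0.001], [0, 0, 0]], [[0, 0, 0.001], [0, 0, 0]], [[0, 0, 0], [0, 0, 0]]]}}

```text
t: 15.45
ee_pos: [0.5482, -0.0904, 0.0776]
eef_rot: [-0.006, 0.994, 0.071, 0.088]
wrist_force: [0.1, -0.2, 0.1]
finger_gap: -0.001
gripper_force: 0.0
```

Emit:
{"method": "arm_command", "body": {"commands": [[[0, 0, 0.0005], [0, 0, 0]], [[0, 0, 0], [0, 0, 0]]]}}

```text
t: 15.65
ee_pos: [0.5483, -0.0905, 0.0771]
eef_rot: [-0.006, 0.994, 0.071, 0.088]
wrist_force: [0.8, -1.0, -0.0]
finger_gap: -0.002
gripper_force: 0.0
```

Emit:
{"method": "arm_command", "body": {"commands": [[[0, 0, 0.0005], [0, 0, 0]], [[0, 0, 0.0005], [0, 0, 0]], [[0, 0, 0], [0, 0, 0]]]}}

```text
t: 15.95
ee_pos: [0.5485, -0.0905, 0.0761]
eef_rot: [-0.006, 0.994, 0.071, 0.088]
wrist_force: [-0.7, 0.2, 3.1]
finger_gap: -0.0
gripper_force: 1.3
```

```bash
python3 -c "
from h import *
st()"
```

```text
t 15.95 tip xyz in panel [ -7.2   -0.91 -14.96] F panel [-0.1  0.3  3.1]
```

Emit:
{"method": "arm_command", "body": {"commands": [[[0, 0, 0.0007], [0, 0, 0]], [[0.003, 0, 0], [0, 0, 0]], [[0.003, 0, 0], [0, 0, 0]], [[0.003, 0, 0], [0, 0, 0]], [[0.003, 0, 0], [0, 0, 0]], [[0.003, 0, 0], [0, 0, 0]], [[0, 0, 0], [0, 0, 0]]]}}

```text
t: 16.65
ee_pos: [0.5639, -0.0883, 0.0786]
eef_rot: [-0.006, 0.994, 0.071, 0.089]
wrist_force: [-1.8, -0.5, 7.8]
finger_gap: -0.003
gripper_force: 3.6
```

Emit:
{"method": "arm_command", "body": {"commands": [[[0, 0, -0.006], [0, 0, 0]], [[-0.008, 0, -0.015], [0, 0, 0]], [[-0.008, 0, -0.015], [0, 0, 0]], [[0, 0, 0], [0, 0, 0]], [[0, 0, 0], [0, 0, 0]]]}}

```text
t: 17.15
ee_pos: [0.5416, -0.0916, 0.1107]
eef_rot: [-0.006, 0.994, 0.071, 0.088]
wrist_force: [0.1, -1.1, -0.2]
finger_gap: 0.002
gripper_force: 0.0
```

```bash
python3 look.py
```

```text
t 17.15 tip xyz in panel [-8.1  -1.08 20.31] F panel [-0.1 -1.1 -0.2]
...............
...###.....##..
..####....####.
..####....####.
..####....####.
..############.
...###########.
..........###..
..........###..
..........####.
..........###..
...............
...............

...............
..###########..
..###########..
..........###..
..........###..
..###########..
..###########..
..........###..
..........###..
..###########..
..###########..
...............
...............
```

Emit:
{"method": "arm_command", "body": {"commands": [[[0, -0.001, 0.015], [0, 0, 0]], [[0, 0, 0.015], [0, 0, 0]], [[0, 0, 0.004], [0, 0, 0]], [[0, 0, 0.001], [0, 0, 0]], [[0, 0, 0], [0, 0, 0]]]}}

```text
t: 17.7
ee_pos: [0.547, -0.0893, 0.0757]
eef_rot: [-0.006, 0.994, 0.071, 0.087]
wrist_force: [0.2, -0.2, -0.0]
finger_gap: 0.001
gripper_force: 0.0
```

Emit:
{"method": "arm_command", "body": {"commands": [[[0, 0, 0.0007], [0, 0, 0]], [[0, 0, 0], [0, 0, 0]]]}}

```text
t: 17.9
ee_pos: [0.5474, -0.0894, 0.0756]
eef_rot: [-0.006, 0.994, 0.071, 0.088]
wrist_force: [-1.7, 0.6, 4.0]
finger_gap: -0.002
gripper_force: 1.9
```

Emit:
{"method": "arm_command", "body": {"commands": [[[0, 0, 0.0006], [0, 0, 0]], [[0.003, 0, 0], [0, 0, 0]], [[0.003, 0, 0], [0, 0, 0]], [[0.003, 0, 0], [0, 0, 0]], [[0.003, 0, 0], [0, 0, 0]], [[0.003, 0, 0], [0, 0, 0]], [[0, 0, 0], [0, 0, 0]]]}}

```text
t: 18.6
ee_pos: [0.5633, -0.0872, 0.0786]
eef_rot: [-0.006, 0.993, 0.071, 0.089]
wrist_force: [-2.6, 0.9, 9.9]
finger_gap: -0.004
gripper_force: 5.3
```

Emit:
{"method": "arm_command", "body": {"commands": [[[0, 0, -0.006], [0, 0, 0]], [[-0.008, 0, -0.015], [0, 0, 0]], [[-0.007, 0, -0.015], [0, 0, 0]], [[0, 0, 0], [0, 0, 0]], [[0, 0, 0], [0, 0, 0]]]}}

```text
t: 19.1
ee_pos: [0.5415, -0.0908, 0.1107]
eef_rot: [-0.006, 0.994, 0.071, 0.089]
wrist_force: [0.8, 0.7, 0.2]
finger_gap: 0.001
gripper_force: 0.0
```

```bash
python3 look.py
```

```text
t 19.1 tip xyz in panel [-8.05 -0.23 20.33] F panel [0.9 0.6 0. ]
...............
...###.....###.
..####....####.
..###.....####.
..####....###..
..###########..
..###########..
..........####.
..........####.
..........####.
..........####.
...............
...............

...............
..###.....###..
..###.....###..
..###.....###..
..###.....###..
..###########..
..###########..
..........###..
..........###..
..........###..
..........###..
...............
...............
```

Emit:
{"method": "arm_command", "body": {"commands": [[[0, 0, 0.015], [0, 0, 0]], [[0, 0, 0.015], [0, 0, 0]], [[0, 0, 0.004], [0, 0, 0]], [[0, 0, 0.001], [0, 0, 0]], [[0, 0, 0.0007], [0, 0, 0]], [[0, 0, 0], [0, 0, 0]]]}}

```text
t: 19.75
ee_pos: [0.5473, -0.0894, 0.0756]
eef_rot: [-0.006, 0.994, 0.071, 0.088]
wrist_force: [-4.2, 0.9, 8.6]
finger_gap: 0.001
gripper_force: 4.6
```

Emit:
{"method": "arm_command", "body": {"commands": [[[0, 0, 0.0001], [0, 0, 0]], [[0.003, 0, 0], [0, 0, 0]], [[0.003, 0, 0], [0, 0, 0]], [[0.003, 0, 0], [0, 0, 0]], [[0.003, 0, 0], [0, 0, 0]], [[0.003, 0, 0], [0, 0, 0]], [[0, 0, 0], [0, 0, 0]]]}}

```text
t: 20.45
ee_pos: [0.5632, -0.0872, 0.0785]
eef_rot: [-0.006, 0.993, 0.071, 0.089]
wrist_force: [-0.9, 1.1, 7.4]
finger_gap: 0.0
gripper_force: 3.6
```

Emit:
{"method": "arm_command", "body": {"commands": [[[0, 0, -0.006], [0, 0, 0]], [[-0.008, 0, -0.015], [0, 0, 0]], [[-0.007, 0, -0.015], [0, 0, 0]], [[0, 0, 0], [0, 0, 0]], [[0, 0, 0], [0, 0, 0]]]}}

```text
t: 20.95
ee_pos: [0.5415, -0.0907, 0.111]
eef_rot: [-0.006, 0.994, 0.071, 0.089]
wrist_force: [0.5, -0.0, -0.7]
finger_gap: 0.001
gripper_force: 0.0
```

```bash
python3 look.py;  python3 - <<'E'
from h import *
p=ctrl.camera_params("wrist");im=ctrl.capture("wrist")[:,:,::-1].copy();cv2.imwrite("pics/w9.png",im)
print(blobs(im,(45,100,60),(85,255,255)))
for h in (16,19,22): print(h,proj(p,C+F@np.array([-.010,-.066,h/1000])))
X=C+F@np.array([-.010,-.066,.022]);n="top";print(proj(ctrl.camera_params(n),X),blobs(ctrl.capture(n)[:,:,::-1].copy(),(45,100,60),(85,255,255)))
tgt(-10,-66,30-21)
E
```

```text
t 20.95 tip xyz in panel [-8.09 -0.17 20.58] F panel [ 0.3 -0.1 -0.8]
...............
...###.....##..
...###....###..
..####.....###.
..####....####.
..############.
..############.
..........####.
..........####.
..........####.
...........##..
...............
...............

...............
..###########..
..###########..
..###..........
..###..........
..###########..
..###########..
.........####..
..........###..
..###########..
..###########..
...............
...............

[([396.1, 133.8], 113), ([397.9, 253.1], 1403)]
16 [398.37994425 252.9243857 ]
19 [400.36190205 255.16500827]
22 [402.40922854 257.47953077]
[382.3192607  244.97198838] [([547.7, 79.7], 53), ([529.6, 82.3], 54), ([511.6, 85.1], 49), ([475.6, 90.6], 45), ([381.6, 244.5], 77)]
t 21.1 pos [ 0.5413 -0.0904  0.1101] shift mm [-1.7 66.2 10.7] rot deg [ 0.03 -0.1  -0.01] F [-0.6  0.3  0.2]
```

Emit:
{"method": "arm_command", "body": {"commands": [[[-0.001, 0.022, 0], [0, 0, 0]], [[-0.001, 0.022, 0], [0, 0, 0]], [[0, 0.022, 0.005], [0, 0, 0]], [[0, 0, 0.006], [0, 0, 0]], [[0, 0, 0], [0, 0, 0]]]}}

```text
t: 21.6
ee_pos: [0.55, -0.1557, 0.098]
eef_rot: [-0.007, 0.994, 0.071, 0.087]
wrist_force: [0.4, 0.9, 0.4]
finger_gap: -0.002
gripper_force: 0.0
```

```bash
python3 -c "
from h import *
st()"
```

```text
t 21.6 tip xyz in panel [-11.12 -65.68   7.89] F panel [0.6 0.9 0.3]
```

Emit:
{"method": "arm_command", "body": {"commands": [[[0.001, 0, 0.003], [0, 0, 0]], [[0, 0, 0.002], [0, 0, 0]], [[0, 0, 0.001], [0, 0, 0]], [[0, 0, 0], [0, 0, 0]]]}}

```text
t: 22.0
ee_pos: [0.5525, -0.1549, 0.0935]
eef_rot: [-0.006, 0.994, 0.072, 0.088]
wrist_force: [-0.5, -0.1, -0.8]
finger_gap: 0.002
gripper_force: 0.0
```

Emit:
{"method": "arm_command", "body": {"commands": [[[0, 0, 0.001], [0, 0, 0]], [[0, 0, 0.001], [0, 0, 0]], [[0, 0, 0], [0, 0, 0]]]}}

```text
t: 22.3
ee_pos: [0.553, -0.1554, 0.0917]
eef_rot: [-0.006, 0.994, 0.071, 0.088]
wrist_force: [-0.6, 0.8, 2.3]
finger_gap: 0.0
gripper_force: 0.7
```

Emit:
{"method": "arm_command", "body": {"commands": [[[0, 0, 0.001], [0, 0, 0]], [[0, 0, 0.001], [0, 0, 0]], [[0, 0, 0], [0, 0, 0]]]}}

```text
t: 22.6
ee_pos: [0.5533, -0.1553, 0.0897]
eef_rot: [-0.006, 0.994, 0.071, 0.088]
wrist_force: [-1.3, 0.7, 2.3]
finger_gap: -0.002
gripper_force: 1.3
```

```bash
python3 -c "
from h import *
st()"
```

```text
t 22.6 tip xyz in panel [ -9.28 -65.8   -0.87] F panel [-0.8  0.8  2.5]
```

Emit:
{"method": "arm_command", "body": {"commands": [[[0, 0, 0.001], [0, 0, 0]], [[0, 0, 0.001], [0, 0, 0]], [[0, 0, 0.001], [0, 0, 0]], [[0, 0, 0], [0, 0, 0]]]}}

```text
t: 23.0
ee_pos: [0.5539, -0.1553, 0.0867]
eef_rot: [-0.006, 0.994, 0.071, 0.088]
wrist_force: [-0.5, 0.9, 4.3]
finger_gap: -0.001
gripper_force: 2.1
```

Emit:
{"method": "arm_command", "body": {"commands": [[[0, 0, 0.001], [0, 0, 0]], [[0, 0, 0], [0, 0, 0]]]}}

```text
t: 23.2
ee_pos: [0.554, -0.1553, 0.0858]
eef_rot: [-0.006, 0.994, 0.071, 0.088]
wrist_force: [-2.2, 0.1, 5.4]
finger_gap: 0.0
gripper_force: 2.5
```

Emit:
{"method": "arm_command", "body": {"commands": [[[0, 0, 0.0006], [0, 0, 0]], [[0, 0, 0], [0, 0, 0]]]}}

```text
t: 23.4
ee_pos: [0.5541, -0.1553, 0.0857]
eef_rot: [-0.006, 0.994, 0.071, 0.088]
wrist_force: [-3.9, -0.0, 10.0]
finger_gap: 0.004
gripper_force: 5.5
```

```bash
python3 -c "
from h import *
st()"
```

```text
t 23.4 tip xyz in panel [ -9.24 -65.88  -4.87] F panel [-2.1  0.5 10.5]
```

Hard stop reached (10 N, position stalled). One small extra press, then release.

Emit:
{"method": "arm_command", "body": {"commands": [[[0, 0, 0.0003], [0, 0, 0]], [[0, 0, 0], [0, 0, 0]]]}}

```text
t: 23.6
ee_pos: [0.5541, -0.1553, 0.0857]
eef_rot: [-0.006, 0.994, 0.071, 0.088]
wrist_force: [-4.9, 1.8, 13.5]
finger_gap: -0.001
gripper_force: 7.0
```

Emit:
{"method": "arm_command", "body": {"commands": [[[0, 0, -0.005], [0, 0, 0]], [[0, 0, -0.01], [0, 0, 0]], [[0, -0.01, -0.025], [0, 0, 0]], [[0, -0.02, -0.025], [0, 0, 0]], [[0, -0.02, -0.02], [0, 0, 0]], [[0, 0, 0], [0, 0, 0]], [[0, 0, 0], [0, 0, 0]]]}}

```text
t: 24.3
ee_pos: [0.5322, -0.1082, 0.1688]
eef_rot: [-0.005, 0.994, 0.071, 0.088]
wrist_force: [0.9, -0.1, 0.7]
finger_gap: 0.001
gripper_force: 0.0
```

```bash
python3 look.py; python3 - <<'E'
from h import *
im=ctrl.capture("wrist")[:,:,::-1].copy();t=ctrl.capture("top")[:,:,::-1].copy();cv2.imwrite("pics/w10.png",im)
o=cv2.imread("pics/top.png")
for n,r in(("dish",(240,242,294,290)),("oil",(406,242,428,264)),("box",(322,126,386,186))):
    x,y,X,Y=r; print(n,float(np.abs(o[y:Y,x:X].astype(float)-t[y:Y,x:X]).mean().round(2)))
cv2.imwrite("pics/v10.png",im)
E
```

```text
t 24.3 tip xyz in panel [ -9.56 -16.16  79.55] F panel [ 1.  -0.2  0.5]
...............
..####.....###.
..####....####.
..####....###..
..####....###..
..###########..
..############.
....####.#####.
..........####.
..........####.
..........###..
...............
...............

...............
..###########..
..###########..
..##########...
..###..........
.############..
.############..
...##########..
..........###..
..###########..
..###########..
...##########..
...............

dish 0.7
oil 5.86
box 0.76
```

View pics/v10.png

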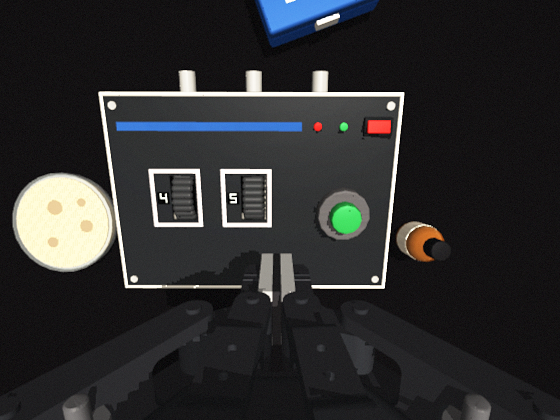

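The windows read 4 at (163,199) and 5 at (233,199). The button is back up at (346,218), and the dish, bottle and box are standing where they were.

```bash
python3 -c "
from cell import ctrl
print(ctrl.job_done())"
```

```text
the job is handed in; nothing more can be done
None
```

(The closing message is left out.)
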